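# Set the bleed screw on an air manifold

## Task

Set the air manifold's bleed screw. First press the three buttons on the grey control box fully down, one at a time, in this order: red (air off), yellow (vent), blue (unlock). Then turn the brass thumbscrew clockwise until it seats, back it off a quarter turn, and finish while still gripping it there, so that it cannot creep while a mate tightens the lock nut; leave the loose things lying around undisturbed.

Things in the scene. Friction and masses are not known exactly. Their poses are not given: they have to be found in the camera images.
- control_box: Grey control box with a dark top plate, fixed, 100 (x) x 220 (y) x 55 mm high; origin at the centre of its underside on the table. The three buttons stand on it in a row 66 mm apart along its y axis, in any order of colours.
- red_button_top (a point): Centre of the top face of the red push button: an upright round cap of 30 mm diameter in a black collar of 46 mm diameter and 12 mm height, on the control box. Unpressed, the cap's top is 10 mm above its collar and 77 mm above the table; it is pressed straight down.
- yellow_button_top (a point): Centre of the top face of the yellow push button: an upright round cap of 30 mm diameter in a black collar of 46 mm diameter and 12 mm height, on the control box. Unpressed, the cap's top is 10 mm above its collar and 77 mm above the table; it is pressed straight down.
- blue_button_top (a point): Centre of the top face of the blue push button: an upright round cap of 30 mm diameter in a black collar of 46 mm diameter and 12 mm height, on the control box. Unpressed, the cap's top is 10 mm above its collar and 77 mm above the table; it is pressed straight down.
- red_button (a joint): Travel of the red button in m: 0 is up, 0.006 is fully down. A spring pushes it back; about 1.5 N starts it moving and 5 N takes it fully down. A press counts beyond 0.0045 held for 0.1 s; below 0.002 it is released.
- yellow_button (a joint): Travel of the yellow button in m: 0 is up, 0.006 is fully down. A spring pushes it back; about 1.5 N starts it moving and 5 N takes it fully down. A press counts beyond 0.0045 held for 0.1 s; below 0.002 it is released.
- blue_button (a joint): Travel of the blue button in m: 0 is up, 0.006 is fully down. A spring pushes it back; about 1.5 N starts it moving and 5 N takes it fully down. A press counts beyond 0.0045 held for 0.1 s; below 0.002 it is released.
- manifold: Green air manifold, fixed: block 90 mm wide and 170 mm long on a dark base plate (110 x 190 mm), its top 55 mm above the table. Origin on the table right under the thumbscrew's axis; the block reaches from 45 mm before it to 125 mm behind it along x. On its top, 85 mm from the thumbscrew along x, lies a round gauge of 60 mm diameter, 70 mm above the table.
- wing (a point): Point on the thumbscrew's vertical axis, 91 mm above the table, at which to grip it. The brass thumbscrew has an upright flat wing 46 mm long, 12 mm thick, from 73 to 105 mm above the table, on a 26 mm disc. x runs along the wing to its end with the white mark on top; the flat faces look along y (pinch across y); z is up. It turns in place and does not rise or sink.
- thumbscrew (a joint): Angle of the thumbscrew in rad; it grows as the screw is turned clockwise seen from above (so the wing's x axis turns by minus that about z). It seats against a hard stop at 2.80; a quarter turn back from there is 1.23. It starts between 0.2 and 1.0, so seating it takes more than one comfortable grip. It stays where it is left (friction about 0.08 N m).
- grease_tin_center (a point): Centre of a loose blue tin standing between the control box and the manifold, 60 mm diameter, 75 mm high. Leave alone.
- carton: Loose white carton with a blue band, 100 x 75 x 40 mm high; origin at the centre of its underside. Leave alone.
- wrench: Loose steel open-ended wrench lying flat beyond the work; origin at its underside. Leave alone.
- coupling: Loose dark steel pipe sleeve standing on end beyond the work, 56 mm diameter, 35 mm high; origin at the centre of its underside. Leave alone.
There are look-alikes about, which are no part of the job. There is more than one size of the manifold; the one meant has the size given above.

How it is judged:
By the outcome, as a careful person would: the job done as asked, in the order asked, and still so for the second after the job is handed in, while the arm keeps its last pose, push and grip.
It also fails if it takes over 70 s, if anything falls off the work surface, if the arm or the gripper's body presses on something with over 40 N, if the wrist force passes 120 N, or if a joint passes its speed limit or range.

## Robot

A 6-joint arm with a two-finger parallel gripper is mounted at the origin on the work surface. World frame = base frame: x ahead of the robot, y to its left, z up, the work surface at z = 0. Lengths are in m, angles in rad, forces in N, time in s.
With the tool pointing down it reaches from about 0.25 to 0.775 m from the base axis. Payload 4 kg.
Tool frame: the origin (TCP) lies on the centre line of the jaws, within the pads' length; the fingertips stand 19 mm ahead of it and the grasp point (between the pads) is the TCP; z points along the fingers, y is the direction in which the jaws open and shut (so a half turn about z gives the same grasp; the last joint's range is limited). The gripper opens to 85 mm and grips with 20 to 120 N. Pads are 22 mm wide; open, the fingers measure 114 mm over their backs; the gripper's body (76 mm by 85 mm) begins 54 mm behind the grasp point. The pads swing forward as they close: fully open they stand 13 mm farther back than shut.
Start: joints at [-1.241, 0.087, 1.371, -0, 1.684, -0.103], TCP at [0.231, -0.499, 0.25] pointing down, gripper open.
Joint ranges: [-3.1, 3.1], [-0.76, 2.03], [0.27, 2.55], [-1.08, 4.22], [0.17, 2.65], [-2.57, 2.57]. Speed limits (rad/s): [2.79, 2.79, 3.14, 3.14, 3.14, 3.14].

## Interface

Orientations are given as a unit quaternion [x, y, z, w].
In Python, from station import read_state, cams, ticket gives the robot as it stands.
- The arm moves only by the tool servo_tool, never from a script. Its argument "targets" is a list of rows, each a list of 3 entries, a list of its own where there are three numbers: the opening, from -1 (shut) to 1 (fully open), then the shift along the tool's x, y, z in units of 50 mm (1.0 is 50 mm), then the turn, a rotation vector about the tool's x, y, z in units of 8 degrees (1.0 is 8 degrees). In form: [[gripper, [tx, ty, tz], [ax, ay, az]], ...]. A call has 1 to 20 rows; each row shifts and turns the commanded pose from where the row before left it, along the tool's axes as they then stand; what a row does not reach is not made up. A row lasts 1/10 s, in which the tool goes at most 50 mm and 8.59 degrees, less where a joint would pass 70% of its speed; a pose out of reach is approached as far as the arm can. A call is refused whole if a number of a shift passes 1 or a number of a turn 1, either way. A call with a gripper value outside its range is refused whole. The fingers move at their own pace and stop on an object; "squeeze" is the grip in N (left out, the last holds). Time passes only in rows, so rows that do not move let the fingers close. It gives the time, the measured TCP pose, the force and the opening at its end, in the units of the state.
- read_state(): the state, without advancing time (a new reading comes with each control period).
- cams.get_image(name): name is "scene" or "top"; returns a dict with "image" (384x512x3 uint8, red, green, blue), "K" (3x3 intrinsics, pixels), "k1" (the pictures are not rectified: a ray, as slopes to the right and down, at radius r is drawn at 1 + k1 r^2 times it, then the intrinsics apply), "xyz" and "orientation" of the camera in the world. Camera axes: x right, y down, z forward; pixel columns grow to the right and rows downward; lengths in m; the calibration is good to about 2 mm. A picture is of the moment at which its call begins. There is no depth.
- ticket.hand_in(): hands the job in, once; it reports no verdict.
The state is a dict: "time_s": time; "joints": joint angles; "joint_velocities": joint speeds; "effort": joint torques, N m; "eef_pos": TCP position; "orientation": TCP orientation; "contact_force": force on the tool from outside, world axes, zero at the start; "moment": the same for the moment, N m; "gripper_width": finger opening in m.
Only numpy, scipy, OpenCV 4.12 (cv2) and the standard library are available. Lean on these libraries where they do the work, as an engineer would, in place of code of your own. Each camera call takes 0.05 s, during which the arm holds its last target.

## Working session

There is one attempt and no reset: what is moved stays moved. The work goes in short steps, Python scripts to look and compute and a tool call to move; the robot and the scene stay as the last step left them, time stands still between calls to the robot, and variables do not carry over. Pictures are saved under pics/ and viewed, and the job is handed in when it is done.

Besides the shell and the picture viewer there is one more tool, called after "Call:" by a JSON object that holds its "fn" and its "kwargs". servo_tool: Moves the arm, as the interface text tells. Its arguments: {"type":"object","properties":{"targets":{"type":"array"},"squeeze":{"type":"number"}},"required":["targets"]}

```bash
mkdir -p pics; cat > h.py <<'E'
import numpy as np, cv2
from station import read_state, cams, ticket
from scipy.spatial.transform import Rotation as R
def grab(n,fn):
    d=cams.get_image(n); cv2.imwrite(fn,d["image"][:,:,::-1]); np.savez(fn[:-4]+'.npz',**{k:np.array(v) for k,v in d.items()}); return d
def ray(d,u,v):
    K=np.array(d["K"]); k1=float(d["k1"]); xd=np.array([(u-K[0,2])/K[0,0],(v-K[1,2])/K[1,1]]); x=xd.copy()
    for _ in range(30): x=xd/(1+k1*(x@x))
    return np.array(d["xyz"]),R.from_quat(d["orientation"]).apply([x[0],x[1],1.])
def onplane(d,u,v,z):
    o,r=ray(d,u,v); return o+r*(z-o[2])/r[2]
def load(fn): return dict(np.load(fn))
E
python3 - <<'E'
from h import *
for n in("scene","top"):
    d=grab(n,f"pics/{n}0.png"); print(n,d["K"],d["k1"],d["xyz"],d["orientation"])
s=read_state(); print(s)
E
```

```text
scene [[391.86789815   0.         251.50566316]
 [  0.         391.86789815 198.19739968]
 [  0.           0.           1.        ]] -0.08649483937525039 [0.81645191 0.51440107 0.95326223] [ 0.27194757  0.90765154 -0.3073791  -0.0879278 ]
top [[346.91997948   0.         252.49978554]
 [  0.         346.91997948 195.8910818 ]
 [  0.           0.           1.        ]] -0.0022811334919802693 [ 0.27501724 -0.01789956  1.08632049] [ 0.70893228 -0.69988899  0.06038997 -0.0626376 ]
{'time_s': 0.1, 'joints': array([-1.24107481e+00,  8.78963584e-02,  1.37211930e+00,  2.75083376e-05,
        1.68357063e+00, -1.03114161e-01]), 'joint_velocities': array([-0.00300466, -0.00189005, -0.00414081, -0.00128574,  0.00040046,
       -0.0003232 ]), 'effort': array([ 1.89251718e-03, -3.53014290e+01, -3.14218891e+01, -2.77468416e-04,
        7.93338666e-03,  2.46031146e-05]), 'eef_pos': array([ 0.23056091, -0.49889753,  0.24923957]), 'orientation': array([ 9.76672105e-01,  2.14733800e-01, -9.91209228e-05, -9.91971509e-04]), 'contact_force': array([0.45035177, 0.10916781, 0.05957484]), 'moment': array([-0.01741632, -0.00395215,  0.00119622]), 'gripper_width': 0.08524998464085959}
```

View pics/scene0.png

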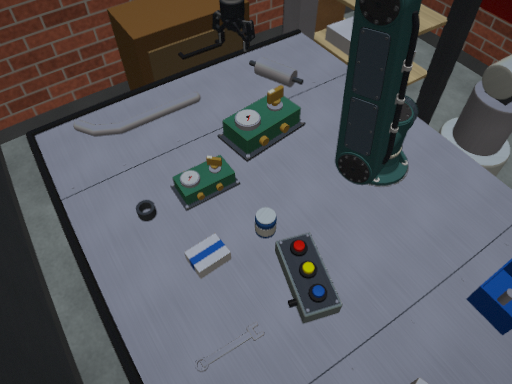

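View pics/top0.png

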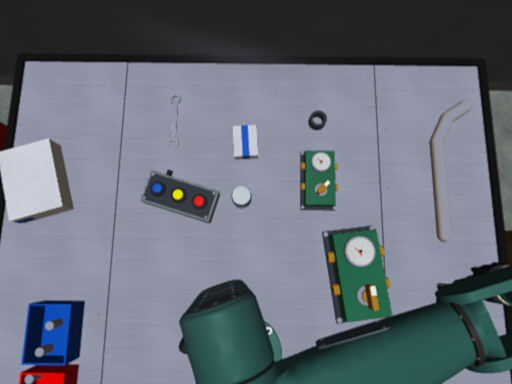

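Two green manifolds are visible: a small one at top (318,180) and a big one at (360,275). There is one grey control box at (180,195) with blue, yellow and red caps running left to right. I'll zoom in and measure them.

```bash
cat > m.py <<'E'
from h import *
S=load("pics/scene0.npz");T=load("pics/top0.npz")
def blobs(d,lo,hi,box,minA=8):
    u0,v0,u1,v1=box
    h=cv2.cvtColor(d["image"],cv2.COLOR_RGB2HSV); m=cv2.inRange(h,lo,hi); mm=np.zeros_like(m); mm[v0:v1,u0:u1]=m[v0:v1,u0:u1]
    n,l,st,c=cv2.connectedComponentsWithStats(mm)
    return [(st[i,4],c[i],l==i) for i in np.argsort(-st[:,4]) if i>0 and st[i,4]>=minA]
def tri(u1,u2):
    o1,r1=ray(T,*u1);o2,r2=ray(S,*u2)
    A=np.c_[r1,-r2]; t=np.linalg.lstsq(A,o2-o1,rcond=None)[0]; a=o1+r1*t[0];b=o2+r2*t[1]; return (a+b)/2,np.linalg.norm(a-b)
E
python3 - <<'E'
from m import *
for nm,d,bx in(("T",T,(135,165,225,225)),("S",S,(270,230,345,320))):
  for c,lo,hi in(("red",(0,150,100),(6,255,255)),("yel",(25,150,100),(35,255,255)),("blu",(100,150,60),(125,255,255))):
    b=blobs(d,lo,hi,bx)
    print(nm,c,[(a,np.round(p,1),np.round(onplane(d,*p,.077),4)) for a,p,_ in b[:2]])
for nm,d,bx in(("T",T,(290,140,345,215)),("Tbig",T,(320,220,395,325))):
  b=blobs(d,(60,120,40),(90,255,255),bx)
  pts=np.argwhere(b[0][2])[:,::-1]
  w=np.array([onplane(d,*p,.055)[:2] for p in pts]).astype(np.float32)
  print(nm,cv2.minAreaRect(w))
for f,bx in(("top",(290,140,345,215)),("scene",(165,145,245,210)),("top",(135,165,255,225))):
  d=T if f=="top" else S
  im=d["image"][bx[1]:bx[3],bx[0]:bx[2],::-1]
  cv2.imwrite(f"pics/z_{f}_{bx[0]}.png",cv2.resize(im,None,fx=7 if bx[0]!=135 else 6,fy=7 if bx[0]!=135 else 6,interpolation=cv2.INTER_CUBIC))
E
```

```text
T red [(np.int32(90), array([198.4, 200.6]), array([0.4366, 0.1457, 0.077 ]))]
T yel [(np.int32(94), array([177.3, 194. ]), array([0.4555, 0.2091, 0.077 ]))]
T blu [(np.int32(89), array([156.4, 187.5]), array([0.4743, 0.272 , 0.077 ]))]
S red [(np.int32(92), array([298.8, 244.9]), array([0.4378, 0.1465, 0.077 ]))]
S yel [(np.int32(108), array([308.1, 267. ]), array([0.4569, 0.2101, 0.077 ]))]
S blu [(np.int32(129), array([318.1, 290.7]), array([0.4762, 0.2736, 0.077 ]))]
T ((0.5159175992012024, -0.21659407019615173), (0.08799023181200027, 0.1689431071281433), 89.24242401123047)
Tbig ((0.22990676760673523, -0.3309188187122345), (0.24996501207351685, 0.13295871019363403), 7.895988941192627)
```

View pics/z_top_290.png

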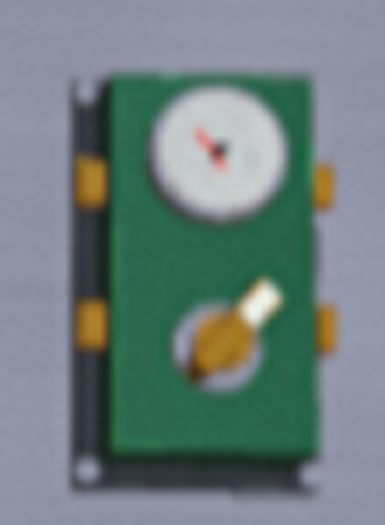

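View pics/z_scene_165.png

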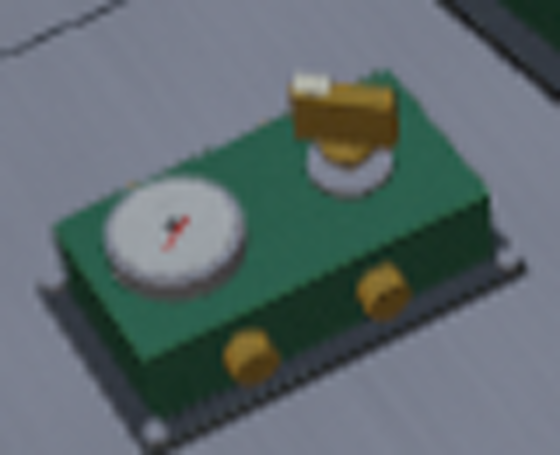

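View pics/z_top_135.png

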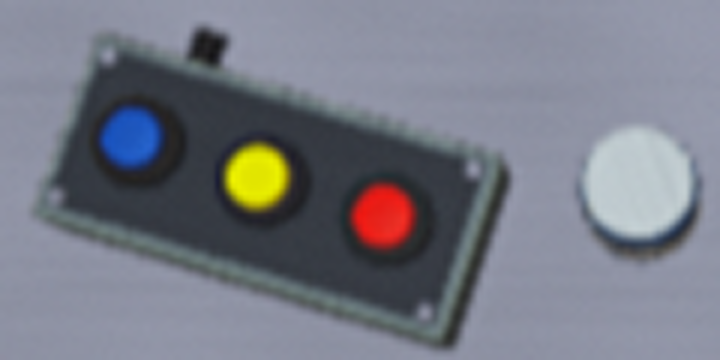

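```bash
python3 - <<'E'
from m import *
# white mark
for nm,d,bx in(("T",T,(322,178,334,190)),("S",S,(204,154,214,160))):
    b=blobs(d,(0,0,185),(180,70,255),bx,3); print(nm,"white",[(a,np.round(p,2),np.round(onplane(d,*p,.105),4)) for a,p,_ in b[:2]])
for nm,d,bx in(("T",T,(312,175,334,200)),("S",S,(202,154,226,172))):
    b=blobs(d,(10,120,120),(30,255,255),bx,3)
    for a,p,m in b[:2]:
        pts=np.argwhere(m)[:,::-1]; w=np.array([onplane(d,*q,.105)[:2] for q in pts],np.float32)
        r=cv2.minAreaRect(w); print(nm,"brass",a,p,np.round(onplane(d,*p,.105),4),r)
# green top, bright
for th in(60,80,90,100):
  b=blobs(T,(60,100,th),(90,255,255),(290,140,345,215)); 
  w=np.array([onplane(T,*q,.055)[:2] for q in np.argwhere(b[0][2])[:,::-1]],np.float32); print(th,cv2.minAreaRect(w))
# gauge centre z=.07
b=blobs(T,(0,0,170),(180,45,255),(308,150,334,174)); print("gauge",b[0][0],onplane(T,*b[0][1],.07))
bs=blobs(S,(0,0,150),(180,50,255),(178,168,202,190)); print("gaugeS",bs[0][0],bs[0][1],onplane(S,*bs[0][1],.07))
# screw collar disc
b=blobs(T,(100,0,110),(180,90,220),(312,180,330,198)); print([(x[0],x[1],onplane(T,*x[1],.06)) for x in b[:2]])
E
```

```text
T white [(np.int32(15), array([326.67, 182.93]), array([ 0.4884, -0.2275,  0.105 ]))]
S white []
T brass 51 [321.33333333 188.43137255] [ 0.472  -0.2117  0.105 ] ((0.47153472900390625, -0.21157962083816528), (0.019364282488822937, 0.023647550493478775), 27.377452850341797)
S brass 20 [215.9  158.25] [ 0.4744 -0.212   0.105 ] ((0.473593533039093, -0.212653249502182), (0.008086157031357288, 0.02397502399981022), 56.25229263305664)
S brass 8 [213.375 166.375] [ 0.4967 -0.1881  0.105 ] ((0.49787637591362, -0.18829111754894257), (0.003897810820490122, 0.011930692940950394), 56.29003143310547)
60 ((0.5168620347976685, -0.21863994002342224), (0.08596567064523697, 0.16734422743320465), 89.21208953857422)
80 ((0.5169017314910889, -0.2186404913663864), (0.08596567064523697, 0.16726477444171906), 89.21208953857422)
90 ((0.518382728099823, -0.2186608612537384), (0.08596567064523697, 0.16430260241031647), 89.21208953857422)
100 ((0.5180233716964722, -0.21825917065143585), (0.08517243713140488, 0.16341187059879303), 89.21365356445312)
gauge 224 [ 0.56344165 -0.21947495  0.07      ]
gaugeS 174 [189.24137931 176.92528736] [ 0.56418669 -0.22047728  0.07      ]
[(np.int32(16), array([316.125 , 187.6875]), array([ 0.4831607 , -0.20495974,  0.06      ])), (np.int32(13), array([322.84615385, 192.92307692]), array([ 0.46735644, -0.22486545,  0.06      ]))]
```

```bash
python3 - <<'E'
from m import *
a=cv2.resize(T["image"][172:202,308:338,::-1],None,fx=16,fy=16,interpolation=cv2.INTER_CUBIC)
b=cv2.resize(S["image"][148:174,198:228,::-1],None,fx=16,fy=16,interpolation=cv2.INTER_CUBIC)
c=np.zeros((480,980,3),np.uint8); c[:480,:480]=a; c[:416,500:]=b
cv2.imwrite("pics/w.png",c[:, :])
cv2.imwrite("pics/w.png",cv2.resize(c,(784,384)))
E
```

```text
(no output)
```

View pics/w.png

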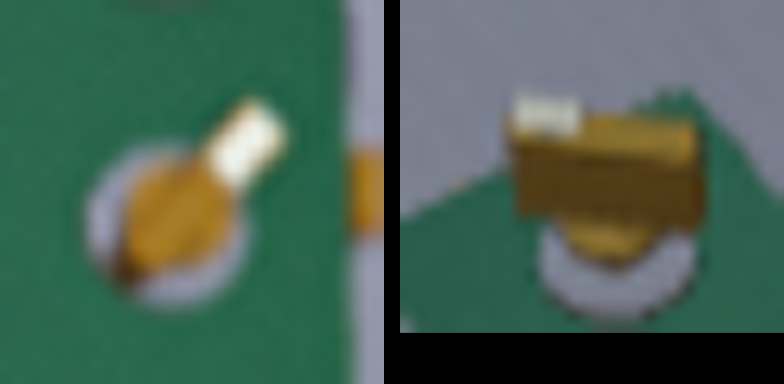

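```bash
python3 - <<'E'
from m import *
pt=lambda x,y:onplane(T,308+x/12.8-.5,172+y/12.8-.5,.105)
ps=lambda x,y:onplane(S,198+(x-400)/12.8-.5,148+y/12.8-.5,.105)
for f,A,B in((pt,(270,115),(127,250)),(pt,(270,115),(224,168)),(ps,(513,114),(697,138)),(ps,(512,132),(697,155))):
    a,b=f(*A),f(*B); d=a-b; print(a[:2],b[:2],(a+b)[:2]/2,np.linalg.norm(d),np.degrees(np.arctan2(d[1],d[0])))
print(onplane(T,308+167/12.8-.5,172+225/12.8-.5,.056),onplane(S,198+(617-400)/12.8-.5,148+248/12.8-.5,.056))
E
```

```text
[ 0.49574989 -0.23322851] [ 0.46426515 -0.20030536] [ 0.48000752 -0.21676693] 0.04555460918714474 -46.279368798678966
[ 0.49574989 -0.23322851] [ 0.4833779  -0.22254797] [ 0.48956389 -0.22788824] 0.016344421597969727 -40.8035007590088
[ 0.49441545 -0.23434305] [ 0.46267094 -0.20398192] [ 0.4785432  -0.21916249] 0.04392621497695637 -43.72396041405372
[ 0.49739655 -0.2294668 ] [ 0.46538195 -0.19936532] [ 0.48138925 -0.21441606] 0.0439435243692203 -43.23590546846261
[ 0.47985018 -0.2189806   0.056     ] [ 0.47651267 -0.22504747  0.056     ]
```

The small manifold's block measures 88 x 169 mm, so it is the one to use. Its screw axis is near (0.479, -0.2185) and the wing's yaw is about -43.5°. Next I move above red with the jaws shut.

Call:
{"fn": "servo_tool", "kwargs": {"targets": [[-1, [0.573, -0.624, 0], [0, 0, 0]], [-1, [0.573, -0.624, 0], [0, 0, 0]], [-1, [0.573, -0.624, 0], [0, 0, 0]], [-1, [0.573, -0.624, 0], [0, 0, 0]], [-1, [0.573, -0.624, 0], [0, 0, 0]], [-1, [0.573, -0.624, 0], [0, 0, 0]], [-1, [0.573, -0.624, 0], [0, 0, 0]], [-1, [0.573, -0.624, 0], [0, 0, 0]], [-1, [0.573, -0.624, 0], [0, 0, 0]], [-1, [0.573, -0.624, 0], [0, 0, 0]], [-1, [0.573, -0.624, 0], [0, 0, 0]], [-1, [0.573, -0.624, 0], [0, 0, 0]], [-1, [0.573, -0.624, 0], [0, 0, 0]], [-1, [0.573, -0.624, 0], [0, 0, 0]], [-1, [0.573, -0.624, 0], [0, 0, 0]], [-1, [0.573, -0.624, 0], [0, 0, 0]]], "squeeze": 40}}

```text
time_s: 1.7
eef_pos: [0.4373, 0.148, 0.2499]
orientation: [0.977, 0.215, -0.0, 0.0]
contact_force: [0.4, -0.5, 0.6]
gripper_width: -0.0002
```

Call:
{"fn": "servo_tool", "kwargs": {"targets": [[-1, [0, 0, 0], [0, 0, -1]], [-1, [0, 0, 0], [0, 0, -1]], [-1, [0, 0, 0], [0, 0, -1]], [-1, [0, 0, 0], [0, 0, -1]], [-1, [0, 0, 0], [0, 0, -1]], [-1, [0, 0, 0], [0, 0, -1]], [-1, [0, 0, 0], [0, 0, -1]], [-1, [0, 0, 0], [0, 0, -1]], [-1, [0, 0, 0], [0, 0, -1]], [-1, [0, 0, 0], [0, 0, -1]], [-1, [0, 0, 0], [0, 0, -1]], [-1, [0, 0, 0], [0, 0, -1]], [-1, [0, 0, 0], [0, 0, -1]], [-1, [0, 0, 0], [0, 0, -1]], [-1, [0, 0, 0], [0, 0, 0]], [-1, [0, 0, 0], [0, 0, 0]]]}}

```text
time_s: 3.3
eef_pos: [0.4373, 0.1461, 0.2499]
orientation: [0.369, 0.929, -0.0, -0.0]
contact_force: [-0.2, 0.5, -0.2]
gripper_width: -0.0
```

```bash
cat >> h.py <<'E'
def st(tgt=None,z=None):
    s=read_state(); r=R.from_quat(s["orientation"]); x=r.apply([1,0,0]);y=r.apply([0,1,0]);zz=r.apply([0,0,1])
    print("t",round(s["time_s"],2),"pos",np.round(s["eef_pos"],4),"w",round(s["gripper_width"],4),"F",np.round(s["contact_force"],2),"M",np.round(s["moment"],3),"yaw_x",round(np.degrees(np.arctan2(x[1],x[0])),2),"tz",np.round(zz,4),"q",np.round(s["joints"],3))
    if tgt is not None: print("delta/50mm",np.round(r.inv().apply(np.array(tgt)-s["eef_pos"])/.05,3))
E
python3 - <<'E'
from h import *
st((.4372,.1461,.110))
d=grab("scene","pics/scene1.png")
E
```

```text
t 3.3 pos [0.4373 0.1461 0.2499] w -0.0 F [-0.2   0.48 -0.17] M [ 0.017 -0.018  0.059] yaw_x 136.63 tz [-7.e-04 -3.e-04 -1.e+00] q [ 0.199 -0.112  1.569 -0.     1.686 -0.614]
delta/50mm [0.000e+00 2.000e-03 2.798e+00]
```

Call:
{"fn": "servo_tool", "kwargs": {"targets": [[-1, [0, 0, 0.7], [0, 0, 0]], [-1, [0, 0, 0.7], [0, 0, 0]], [-1, [0, 0, 0.7], [0, 0, 0]], [-1, [0, 0, 0.6], [0, 0, 0]], [-1, [0, 0, 0.2], [0, 0, 0]], [-1, [0, 0, 0], [0, 0, 0]]]}}

```text
time_s: 3.95
eef_pos: [0.4363, 0.1459, 0.1038]
orientation: [0.369, 0.93, -0.001, -0.002]
contact_force: [0.4, -1.0, 0.7]
gripper_width: -0.0002
```

```bash
python3 - <<'E'
from h import *
st((.4372,.1461,.09))
a=grab("scene","pics/scene2.png")["image"][200:330,240:370]; b=grab("top","pics/top2.png")["image"][130:260,130:260]
cv2.imwrite("pics/p2.png",cv2.resize(np.hstack([a,b])[:,:,::-1],None,fx=3,fy=3))
E
```

```text
t 3.95 pos [0.4363 0.1459 0.1038] w -0.0002 F [ 0.41 -1.    0.73] M [-0.028 -0.054 -0.062] yaw_x 136.74 tz [-3.7e-03 -9.0e-04 -1.0e+00] q [ 0.199 -0.033  1.79  -0.     1.388 -0.616]
delta/50mm [-0.01   0.016  0.276]
```

View pics/p2.png

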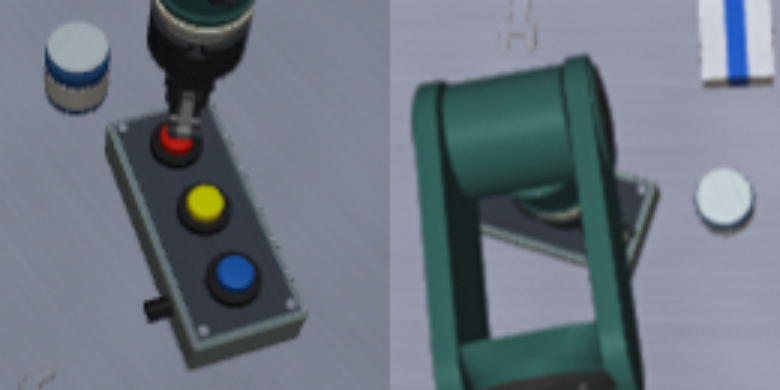

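The shut fingertip sits just above the red cap, at about (180,130) in the scene crop. Pressing red.

Call:
{"fn": "servo_tool", "kwargs": {"targets": [[-1, [0, 0, 0.1], [0, 0, 0]], [-1, [0, 0, 0.06], [0, 0, 0]], [-1, [0, 0, 0.04], [0, 0, 0]], [-1, [0, 0, 0.04], [0, 0, 0]], [-1, [0, 0, 0.04], [0, 0, 0]], [-1, [0, 0, 0], [0, 0, 0]], [-1, [0, 0, 0], [0, 0, 0]]]}}

```text
time_s: 4.75
eef_pos: [0.4379, 0.1462, 0.0919]
orientation: [0.368, 0.93, 0.0, 0.001]
contact_force: [-1.0, 0.9, 3.3]
gripper_width: 0.0001
```

```bash
python3 - <<'E'
from h import *
st()
E
```

```text
t 4.75 pos [0.4379 0.1462 0.0919] w 0.0001 F [-0.99  0.94  3.27] M [0.012 0.001 0.021] yaw_x 136.8 tz [ 1.2e-03  2.0e-04 -1.0e+00] q [ 0.199 -0.021  1.805 -0.     1.357 -0.617]
```

Call:
{"fn": "servo_tool", "kwargs": {"targets": [[-1, [0, 0, 0.04], [0, 0, 0]], [-1, [0, 0, 0.04], [0, 0, 0]], [-1, [0, 0, 0], [0, 0, 0]], [-1, [0, 0, 0], [0, 0, 0]]]}}

```text
time_s: 5.15
eef_pos: [0.4379, 0.1462, 0.0899]
orientation: [0.368, 0.93, 0.0, 0.001]
contact_force: [-4.6, -1.3, 15.1]
gripper_width: -0.0003
```

```bash
python3 - <<'E'
from h import *
st()
E
```

```text
t 5.15 pos [0.4379 0.1462 0.0899] w -0.0003 F [-4.64 -1.33 15.12] M [-0.17   0.878 -0.019] yaw_x 136.8 tz [ 1.6e-03  1.0e-04 -1.0e+00] q [ 0.199 -0.019  1.807 -0.     1.352 -0.617]
```

Call:
{"fn": "servo_tool", "kwargs": {"targets": [[-1, [0, 0, -0.3], [0, 0, 0]], [-1, [0, 0, -0.5], [0, 0, 0]], [-1, [0.2, 0.4, 0], [0, 0, 0]], [-1, [0.2, 0.4, 0], [0, 0, 0]], [-1, [0.19, 0.39, 0], [0, 0, 0]], [-1, [0, 0, 0], [0, 0, 0]], [-1, [0, 0, 0.4], [0, 0, 0]], [-1, [0, 0, 0.1], [0, 0, 0]], [-1, [0, 0, 0], [0, 0, 0]]]}}

```text
time_s: 6.05
eef_pos: [0.4552, 0.2087, 0.1004]
orientation: [0.368, 0.93, -0.002, -0.002]
contact_force: [0.3, 1.0, -0.5]
gripper_width: 0.0001
```

```bash
python3 - <<'E'
from h import *
st((.4562,.2096,.09))
a=grab("scene","pics/scene3.png")["image"][200:330,240:370]
cv2.imwrite("pics/p3.png",cv2.resize(a[:,:,::-1],None,fx=3,fy=3))
E
```

```text
t 6.05 pos [0.4552 0.2087 0.1004] w 0.0001 F [ 0.28  1.01 -0.54] M [0.026 0.011 0.016] yaw_x 136.77 tz [-0.0041 -0.0018 -1.    ] q [ 0.317  0.062  1.702 -0.     1.383 -0.499]
delta/50mm [-0.002  0.028  0.209]
```

View pics/p3.png

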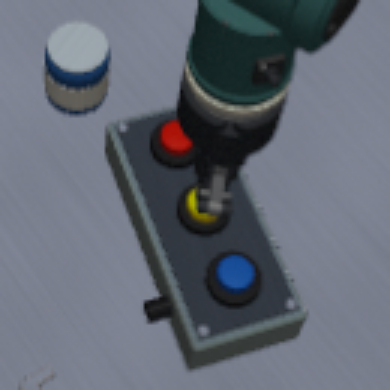

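Red has come back up and the fingertip is over yellow. Pressing yellow to the same depth.

Call:
{"fn": "servo_tool", "kwargs": {"targets": [[-1, [0, 0, 0.06], [0, 0, 0]], [-1, [0, 0, 0.06], [0, 0, 0]], [-1, [0, 0, 0.06], [0, 0, 0]], [-1, [0, 0, 0.06], [0, 0, 0]], [-1, [0, 0, 0.06], [0, 0, 0]], [-1, [0, 0, 0], [0, 0, 0]], [-1, [0, 0, 0], [0, 0, 0]], [-1, [0, 0, 0], [0, 0, 0]]]}}

```text
time_s: 6.9
eef_pos: [0.4572, 0.2097, 0.0899]
orientation: [0.368, 0.93, 0.0, 0.001]
contact_force: [-3.4, -2.0, 12.0]
gripper_width: 0.0001
```

```bash
python3 - <<'E'
from h import *
st()
E
```

```text
t 6.9 pos [0.4572 0.2097 0.0899] w 0.0001 F [-3.37 -2.04 12.02] M [-0.372  0.763 -0.005] yaw_x 136.8 tz [ 1.9e-03 -1.0e-04 -1.0e+00] q [ 3.180e-01  7.200e-02  1.713e+00 -1.000e-03  1.355e+00 -4.990e-01]
```

Call:
{"fn": "servo_tool", "kwargs": {"targets": [[-1, [0, 0, -0.3], [0, 0, 0]], [-1, [0, 0, -0.5], [0, 0, 0]], [-1, [0.2, 0.4, 0], [0, 0, 0]], [-1, [0.2, 0.4, 0], [0, 0, 0]], [-1, [0.19, 0.38, 0], [0, 0, 0]], [-1, [0, 0, 0], [0, 0, 0]], [-1, [0, 0, 0.4], [0, 0, 0]], [-1, [0, 0, 0.1], [0, 0, 0]], [-1, [0, 0, 0], [0, 0, 0]]]}}

```text
time_s: 7.8
eef_pos: [0.4743, 0.2719, 0.1006]
orientation: [0.368, 0.93, -0.002, -0.001]
contact_force: [-0.4, 0.0, 0.8]
gripper_width: 0.0001
```

```bash
python3 - <<'E'
from h import *
st((.4753,.2728,.09))
a=grab("scene","pics/scene4.png")["image"][200:330,240:370]
cv2.imwrite("pics/p4.png",cv2.resize(a[:,:,::-1],None,fx=3,fy=3))
E
```

```text
t 7.8 pos [0.4743 0.2719 0.1006] w 0.0001 F [-0.4   0.04  0.84] M [0.027 0.021 0.016] yaw_x 136.78 tz [-0.0036 -0.0019 -1.    ] q [ 0.417  0.16   1.592 -0.     1.393 -0.399]
delta/50mm [-0.001  0.028  0.212]
```

View pics/p4.png

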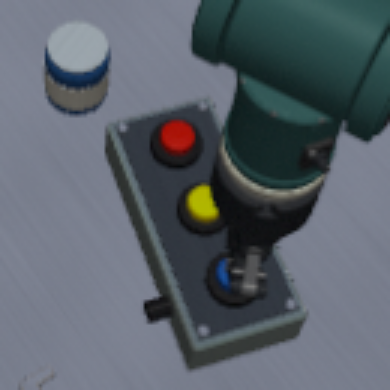

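Red and yellow are both up, and the fingertip is over blue. Pressing blue.

Call:
{"fn": "servo_tool", "kwargs": {"targets": [[-1, [0, 0, 0.06], [0, 0, 0]], [-1, [0, 0, 0.06], [0, 0, 0]], [-1, [0, 0, 0.06], [0, 0, 0]], [-1, [0, 0, 0.06], [0, 0, 0]], [-1, [0, 0, 0.06], [0, 0, 0]], [-1, [0, 0, 0], [0, 0, 0]], [-1, [0, 0, 0], [0, 0, 0]], [-1, [0, 0, 0], [0, 0, 0]]]}}

```text
time_s: 8.65
eef_pos: [0.4761, 0.2729, 0.09]
orientation: [0.368, 0.93, 0.0, 0.001]
contact_force: [-2.6, -1.7, 11.8]
gripper_width: -0.0002
```

```bash
python3 - <<'E'
from h import *
st((.479,-.2185,.2))
E
```

```text
t 8.65 pos [0.4761 0.2729 0.09  ] w -0.0002 F [-2.61 -1.69 11.83] M [-0.441  0.684  0.044] yaw_x 136.8 tz [ 2.e-03  2.e-04 -1.e+00] q [ 4.180e-01  1.700e-01  1.604e+00 -1.000e-03  1.366e+00 -3.990e-01]
delta/50mm [-6.773 -7.122 -2.203]
```

Call:
{"fn": "servo_tool", "kwargs": {"targets": [[-1, [0, 0, -0.5], [0, 0, 0]], [-1, [0, 0, -0.9], [0, 0, 0]], [-1, [0, 0, -0.8], [0, 0, 0]], [-0.2, [-0.484, -0.509, 0], [0, 0, 0]], [-0.2, [-0.484, -0.509, 0], [0, 0, 0]], [-0.2, [-0.484, -0.509, 0], [0, 0, 0]], [-0.2, [-0.484, -0.509, 0], [0, 0, 0]], [-0.2, [-0.484, -0.509, 0], [0, 0, 0]], [-0.2, [-0.484, -0.509, 0], [0, 0, 0]], [-0.2, [-0.484, -0.509, 0], [0, 0, 0]], [-0.2, [-0.484, -0.509, 0], [0, 0, 0]], [-0.2, [-0.484, -0.509, 0], [0, 0, 0]], [-0.2, [-0.484, -0.509, 0], [0, 0, 0]], [-0.2, [-0.484, -0.509, 0], [0, 0, 0]], [-0.2, [-0.484, -0.509, 0], [0, 0, 0]], [-0.2, [-0.484, -0.509, 0], [0, 0, 0]], [-0.2, [-0.484, -0.509, 0], [0, 0, 0]], [-0.2, [0, 0, 0], [0, 0, 0]], [-0.2, [0, 0, 0], [0, 0, 0]], [-0.2, [0, 0, 0], [0, 0, 0]]]}}

```text
time_s: 10.65
eef_pos: [0.4786, -0.2179, 0.197]
orientation: [0.368, 0.93, 0.0, -0.0]
contact_force: [-0.7, -0.3, -0.2]
gripper_width: 0.0345
```

```bash
python3 - <<'E'
from h import *
st((.479,-.2185,.094))
a=grab("scene","pics/scene5.png")["image"][80:210,140:270]; b=grab("top","pics/top5.png")["image"][120:250,250:380]
cv2.imwrite("pics/p5.png",cv2.resize(np.hstack([a,b])[:,:,::-1],None,fx=3,fy=3))
E
```

```text
t 10.65 pos [ 0.4786 -0.2179  0.197 ] w 0.0345 F [-0.72 -0.26 -0.19] M [ 0.051 -0.007  0.02 ] yaw_x 136.84 tz [-4.e-04  8.e-04 -1.e+00] q [-5.350e-01  5.100e-02  1.515e+00  1.000e-03  1.576e+00 -1.353e+00]
delta/50mm [-0.017 -0.004  2.06 ]
```

View pics/p5.png

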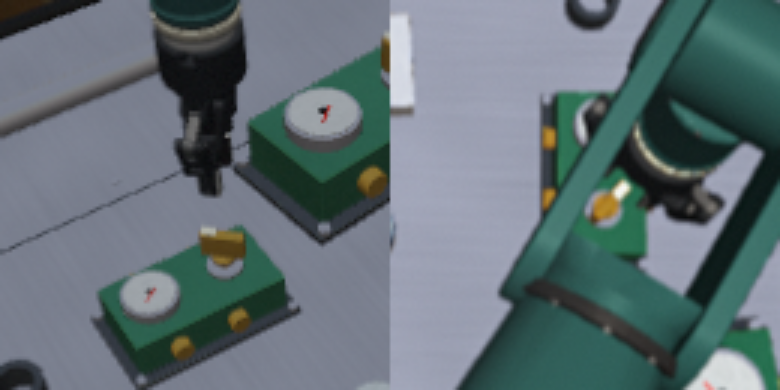

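The jaws are above the wing and aligned across it. The wing and its white mark are clear at (222,240) in the left crop. Going down.

Call:
{"fn": "servo_tool", "kwargs": {"targets": [[-0.2, [0, 0, 0.6], [0, 0, 0]], [-0.2, [0, 0, 0.6], [0, 0, 0]], [-0.2, [0, 0, 0.3], [0, 0, 0]], [-0.2, [0, 0, 0.3], [0, 0, 0]], [-0.2, [0, 0, 0.2], [0, 0, 0]], [-0.2, [0, 0, 0.06], [0, 0, 0]], [-0.2, [0, 0, 0], [0, 0, 0]], [-0.2, [0, 0, 0], [0, 0, 0]]]}}

```text
time_s: 11.55
eef_pos: [0.4792, -0.2189, 0.0953]
orientation: [0.368, 0.93, -0.0, 0.001]
contact_force: [-0.9, -0.5, -0.2]
gripper_width: 0.0341
```

```bash
python3 - <<'E'
from h import *
st((.479,-.2185,.094))
a=grab("scene","pics/scene6.png")["image"][100:190,160:250]
cv2.imwrite("pics/p6.png",cv2.resize(a[:,:,::-1],None,fx=6,fy=6,interpolation=cv2.INTER_CUBIC))
E
```

```text
t 11.55 pos [ 0.4792 -0.2189  0.0953] w 0.0341 F [-0.9  -0.48 -0.25] M [-0.014  0.054  0.021] yaw_x 136.82 tz [ 0.0016 -0.001  -1.    ] q [-0.536  0.119  1.651 -0.     1.37  -1.353]
delta/50mm [0.009 0.003 0.026]
```

View pics/p6.png

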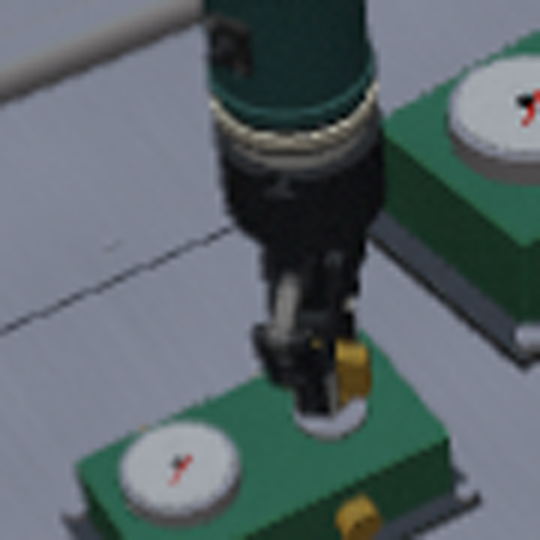

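The wing stands between the jaws, with the near finger in front of it. Closing.

Call:
{"fn": "servo_tool", "kwargs": {"targets": [[-1, [0, 0, 0], [0, 0, 0]], [-1, [0, 0, 0], [0, 0, 0]], [-1, [0, 0, 0], [0, 0, 0]], [-1, [0, 0, 0], [0, 0, 0]], [-1, [0, 0, 0], [0, 0, 0]]], "squeeze": 50}}

```text
time_s: 12.1
eef_pos: [0.4794, -0.2187, 0.0953]
orientation: [0.368, 0.93, 0.0, 0.001]
contact_force: [1.8, 2.9, 5.7]
gripper_width: 0.0112
```

```bash
python3 - <<'E'
from h import *
st((.479,-.2185,.094))
E
```

```text
t 12.1 pos [ 0.4794 -0.2187  0.0953] w 0.0112 F [1.76 2.93 5.73] M [ 0.426 -0.244  0.103] yaw_x 136.81 tz [ 2.3e-03 -2.0e-04 -1.0e+00] q [-5.360e-01  1.190e-01  1.651e+00  1.000e-03  1.370e+00 -1.353e+00]
delta/50mm [ 0.009 -0.004  0.026]
```

Gripped: the width reads 11 mm on the 12 mm wing, with low forces. Turning clockwise, which is +z in the tool frame, for 96° first.

Call:
{"fn": "servo_tool", "kwargs": {"targets": [[-1, [0, 0, 0], [0, 0, 0.4]], [-1, [0, 0, 0], [0, 0, 0.8]], [-1, [0, 0, 0], [0, 0, 0.9]], [-1, [0, 0, 0], [0, 0, 0.9]], [-1, [0, 0, 0], [0, 0, 0.9]], [-1, [0, 0, 0], [0, 0, 0.9]], [-1, [0, 0, 0], [0, 0, 0.9]], [-1, [0, 0, 0], [0, 0, 0.9]], [-1, [0, 0, 0], [0, 0, 0.9]], [-1, [0, 0, 0], [0, 0, 0.9]], [-1, [0, 0, 0], [0, 0, 0.9]], [-1, [0, 0, 0], [0, 0, 0.9]], [-1, [0, 0, 0], [0, 0, 0.9]], [-1, [0, 0, 0], [0, 0, 0.9]], [-1, [0, 0, 0], [0, 0, 0]], [-1, [0, 0, 0], [0, 0, 0]]]}}

```text
time_s: 13.7
eef_pos: [0.4801, -0.2186, 0.0953]
orientation: [0.937, 0.349, 0.002, 0.001]
contact_force: [4.2, 2.8, 3.7]
gripper_width: 0.0111
```

```bash
python3 - <<'E'
from h import *
st()
E
```

```text
t 13.7 pos [ 0.4801 -0.2186  0.0953] w 0.0111 F [4.2  2.79 3.72] M [ 0.518 -0.481 -0.069] yaw_x 40.82 tz [ 0.0039 -0.     -1.    ] q [-0.536  0.119  1.65   0.002  1.369  0.322]
```

Call:
{"fn": "servo_tool", "kwargs": {"targets": [[-1, [0, 0, 0], [0, 0, 0.6]], [-1, [0, 0, 0], [0, 0, 0.6]], [-1, [0, 0, 0], [0, 0, 0.5]], [-1, [0, 0, 0], [0, 0, 0]], [-1, [0, 0, 0], [0, 0, 0]]]}}

```text
time_s: 14.2
eef_pos: [0.4802, -0.2187, 0.0953]
orientation: [0.972, 0.235, 0.002, 0.001]
contact_force: [4.4, 3.5, 3.9]
gripper_width: 0.0115
```

```bash
python3 - <<'E'
from h import *
st()
E
```

```text
t 14.2 pos [ 0.4802 -0.2187  0.0953] w 0.0115 F [4.37 3.55 3.94] M [ 0.502 -0.55  -0.07 ] yaw_x 27.22 tz [ 4.e-03 -2.e-04 -1.e+00] q [-0.536  0.119  1.65   0.002  1.369  0.559]
```

Call:
{"fn": "servo_tool", "kwargs": {"targets": [[-1, [0, 0, 0], [0, 0, 0.25]], [-1, [0, 0, 0], [0, 0, 0.25]], [-1, [0, 0, 0], [0, 0, 0]], [-1, [0, 0, 0], [0, 0, 0]]]}}

```text
time_s: 14.6
eef_pos: [0.4802, -0.2187, 0.0953]
orientation: [0.98, 0.201, 0.002, 0.001]
contact_force: [4.1, 2.6, 4.0]
gripper_width: 0.0112
```

```bash
python3 - <<'E'
from h import *
st()
E
```

```text
t 14.6 pos [ 0.4802 -0.2187  0.0953] w 0.0112 F [4.12 2.56 4.04] M [ 0.49  -0.616 -0.125] yaw_x 23.22 tz [ 4.e-03 -3.e-04 -1.e+00] q [-0.536  0.119  1.65   0.002  1.369  0.629]
```

Call:
{"fn": "servo_tool", "kwargs": {"targets": [[-1, [0, 0, 0], [0, 0, 0.15]], [-1, [0, 0, 0], [0, 0, 0.15]], [-1, [0, 0, 0], [0, 0, 0]], [-1, [0, 0, 0], [0, 0, 0]]]}}

```text
time_s: 15.0
eef_pos: [0.4802, -0.2187, 0.0953]
orientation: [0.984, 0.181, 0.002, 0.001]
contact_force: [4.1, 2.8, 4.3]
gripper_width: 0.0111
```

```bash
python3 - <<'E'
from h import *
st()
E
```

```text
t 15.0 pos [ 0.4802 -0.2187  0.0953] w 0.0111 F [4.06 2.85 4.31] M [ 0.497 -0.537 -0.05 ] yaw_x 20.83 tz [ 4.2e-03 -4.0e-04 -1.0e+00] q [-0.536  0.119  1.65   0.002  1.368  0.671]
```

Call:
{"fn": "servo_tool", "kwargs": {"targets": [[-1, [0, 0, 0], [0, 0, 0.15]], [-1, [0, 0, 0], [0, 0, 0.1]], [-1, [0, 0, 0], [0, 0, 0]], [-1, [0, 0, 0], [0, 0, 0]]]}}

```text
time_s: 15.4
eef_pos: [0.4802, -0.2187, 0.0953]
orientation: [0.986, 0.164, 0.002, 0.001]
contact_force: [4.4, 2.8, 4.2]
gripper_width: 0.0109
```

```bash
python3 - <<'E'
from h import *
st()
E
```

```text
t 15.4 pos [ 0.4802 -0.2187  0.0953] w 0.0109 F [4.4 2.8 4.2] M [ 0.479 -0.588  0.152] yaw_x 18.86 tz [ 4.1e-03 -5.0e-04 -1.0e+00] q [-0.536  0.119  1.65   0.002  1.368  0.705]
```

Call:
{"fn": "servo_tool", "kwargs": {"targets": [[-1, [0, 0, 0], [0, 0, 0.12]], [-1, [0, 0, 0], [0, 0, 0.12]], [-1, [0, 0, 0], [0, 0, 0]], [-1, [0, 0, 0], [0, 0, 0]]]}}

```text
time_s: 15.8
eef_pos: [0.4802, -0.2187, 0.0953]
orientation: [0.989, 0.149, 0.002, 0.001]
contact_force: [4.4, 0.9, 4.1]
gripper_width: 0.0112
```

```bash
python3 - <<'E'
from h import *
st()
E
```

```text
t 15.8 pos [ 0.4802 -0.2187  0.0953] w 0.0112 F [4.41 0.95 4.09] M [ 0.473 -0.66   1.073] yaw_x 17.12 tz [ 0.0038 -0.0011 -1.    ] q [-5.350e-01  1.190e-01  1.650e+00  1.000e-03  1.368e+00  7.360e-01]
```

Call:
{"fn": "servo_tool", "kwargs": {"targets": [[-1, [0, 0, 0], [0, 0, 0.12]], [-1, [0, 0, 0], [0, 0, 0.12]], [-1, [0, 0, 0], [0, 0, 0]], [-1, [0, 0, 0], [0, 0, 0]]]}}

```text
time_s: 16.2
eef_pos: [0.4802, -0.2187, 0.0954]
orientation: [0.991, 0.133, 0.002, 0.001]
contact_force: [5.0, 2.9, 4.4]
gripper_width: 0.0114
```

```bash
python3 - <<'E'
from h import *
st()
E
```

```text
t 16.2 pos [ 0.4802 -0.2187  0.0954] w 0.0114 F [4.98 2.86 4.36] M [ 0.44  -0.688  1.849] yaw_x 15.3 tz [ 0.0037 -0.0015 -1.    ] q [-5.350e-01  1.190e-01  1.650e+00  1.000e-03  1.368e+00  7.680e-01]
```

Seated: beyond tool yaw of about 19.5° the moment rises steeply, to 1.85 N m. Now I unload it in small steps to check that the wing has not slipped in the grip.

Call:
{"fn": "servo_tool", "kwargs": {"targets": [[-1, [0, 0, 0], [0, 0, -0.15]], [-1, [0, 0, 0], [0, 0, -0.15]], [-1, [0, 0, 0], [0, 0, 0]], [-1, [0, 0, 0], [0, 0, 0]]]}}

```text
time_s: 16.6
eef_pos: [0.4802, -0.2187, 0.0953]
orientation: [0.988, 0.153, 0.002, 0.001]
contact_force: [4.2, 2.3, 3.6]
gripper_width: 0.0113
```

```bash
python3 - <<'E'
from h import *
st()
E
```

```text
t 16.6 pos [ 0.4802 -0.2187  0.0953] w 0.0113 F [4.22 2.29 3.56] M [ 0.423 -0.615  1.018] yaw_x 17.55 tz [ 0.004 -0.001 -1.   ] q [-5.360e-01  1.190e-01  1.650e+00  1.000e-03  1.368e+00  7.290e-01]
```

Call:
{"fn": "servo_tool", "kwargs": {"targets": [[-1, [0, 0, 0], [0, 0, -0.1]], [-1, [0, 0, 0], [0, 0, -0.1]], [-1, [0, 0, 0], [0, 0, 0]], [-1, [0, 0, 0], [0, 0, 0]]]}}

```text
time_s: 17.0
eef_pos: [0.4802, -0.2187, 0.0953]
orientation: [0.986, 0.165, 0.002, 0.001]
contact_force: [4.0, 2.9, 3.3]
gripper_width: 0.0111
```

```bash
python3 - <<'E'
from h import *
st()
E
```

```text
t 17.0 pos [ 0.4802 -0.2187  0.0953] w 0.0111 F [4.03 2.86 3.35] M [ 0.569 -0.688  0.128] yaw_x 18.98 tz [ 4.1e-03 -4.0e-04 -1.0e+00] q [-0.536  0.119  1.65   0.002  1.368  0.703]
```

Call:
{"fn": "servo_tool", "kwargs": {"targets": [[-1, [0, 0, 0], [0, 0, -0.1]], [-1, [0, 0, 0], [0, 0, -0.1]], [-1, [0, 0, 0], [0, 0, 0]], [-1, [0, 0, 0], [0, 0, 0]]]}}

```text
time_s: 17.4
eef_pos: [0.4802, -0.2187, 0.0953]
orientation: [0.984, 0.179, 0.002, 0.0]
contact_force: [4.9, 2.3, 4.5]
gripper_width: 0.0111
```

```bash
python3 - <<'E'
from h import *
st()
E
```

```text
t 17.4 pos [ 0.4802 -0.2187  0.0953] w 0.0111 F [4.87 2.31 4.48] M [ 0.549 -0.622  0.05 ] yaw_x 20.57 tz [ 4.1e-03 -3.0e-04 -1.0e+00] q [-0.536  0.119  1.65   0.002  1.368  0.675]
```

Unloading retraced the loading curve, so there was no slip. Zero torque is at tool yaw ≈ 19.2°, so the quarter turn back ends at ≈ 109.2°. That is 88.6° more counter-clockwise.

Call:
{"fn": "servo_tool", "kwargs": {"targets": [[-1, [0, 0, 0], [0, 0, -0.4]], [-1, [0, 0, 0], [0, 0, -0.8]], [-1, [0, 0, 0], [0, 0, -0.9]], [-1, [0, 0, 0], [0, 0, -0.9]], [-1, [0, 0, 0], [0, 0, -0.9]], [-1, [0, 0, 0], [0, 0, -0.9]], [-1, [0, 0, 0], [0, 0, -0.9]], [-1, [0, 0, 0], [0, 0, -0.9]], [-1, [0, 0, 0], [0, 0, -0.9]], [-1, [0, 0, 0], [0, 0, -0.9]], [-1, [0, 0, 0], [0, 0, -0.9]], [-1, [0, 0, 0], [0, 0, -0.9]], [-1, [0, 0, 0], [0, 0, -0.6]], [-1, [0, 0, 0], [0, 0, -0.28]], [-1, [0, 0, 0], [0, 0, 0]], [-1, [0, 0, 0], [0, 0, 0]], [-1, [0, 0, 0], [0, 0, 0]]]}}

```text
time_s: 19.1
eef_pos: [0.4796, -0.2185, 0.0953]
orientation: [0.579, 0.815, 0.001, 0.001]
contact_force: [3.2, 3.6, 5.7]
gripper_width: 0.0113
```

```bash
python3 - <<'E'
from h import *
st()
a=grab("scene","pics/scene7.png")["image"]; b=grab("top","pics/top7.png")["image"]
cv2.imwrite("pics/p7.png",cv2.resize(np.hstack([a[115:195,165:245],b[140:220,285:365]])[:,:,::-1],None,fx=5,fy=5,interpolation=cv2.INTER_CUBIC))
cv2.imwrite("pics/s7.png",a[:,:,::-1])
E
```

```text
t 19.1 pos [ 0.4796 -0.2185  0.0953] w 0.0113 F [3.18 3.58 5.68] M [ 0.544 -0.398  0.04 ] yaw_x 109.22 tz [ 2.5e-03  2.0e-04 -1.0e+00] q [-5.360e-01  1.190e-01  1.651e+00  1.000e-03  1.370e+00 -8.720e-01]
```

View pics/p7.png

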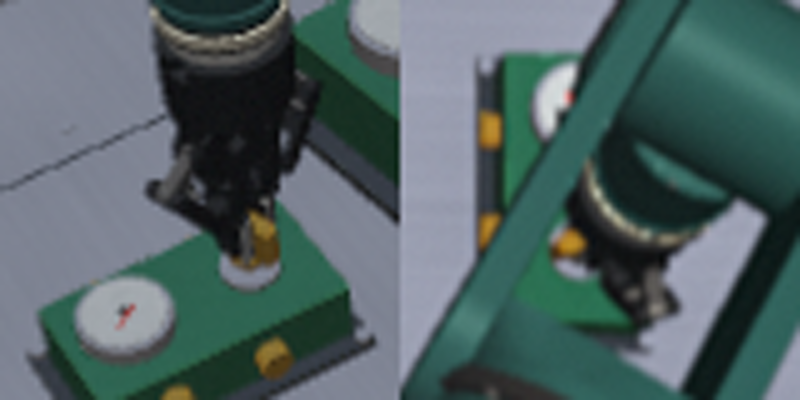

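View pics/s7.png

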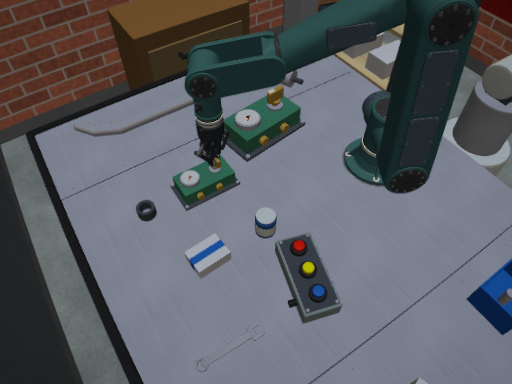

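The final pictures show the jaws still on the wing, which now lies about 70° from the manifold's x axis. All three buttons are up, and the tin, carton, wrench and sleeve are at the same pixels as at the start. Handing in.

```bash
python3 - <<'E'
from h import *
a=load("pics/scene0.npz")["image"];b=load("pics/scene7.npz")["image"]
for n,(u0,v0,u1,v1) in dict(tin=(250,200,282,240),carton=(180,230,235,275),wrench=(190,322,270,372),coupling=(132,196,160,224)).items():
    print(n,np.abs(a[v0:v1,u0:u1].astype(int)-b[v0:v1,u0:u1]).mean().round(2))
st(); print(ticket.hand_in())
E
```

```text
tin 5.09
carton 5.27
wrench 5.35
coupling 4.2
t 19.2 pos [ 0.4796 -0.2185  0.0953] w 0.0112 F [3.74 4.39 4.75] M [ 0.555 -0.409  0.054] yaw_x 109.22 tz [ 2.6e-03  1.0e-04 -1.0e+00] q [-5.360e-01  1.190e-01  1.651e+00  1.000e-03  1.370e+00 -8.720e-01]
the job is handed in; nothing more can be done
None
```

I handed the job in at 19.2 s with the gripper still holding the thumbscrew a quarter turn back from its seat; the hand-in gave no verdict.

- **Buttons:** I pressed red, then yellow, then blue. The fingertip stopped at the fully-down height each time, at 12–15 N, and the last picture shows all three caps up again.
- **Thumbscrew:** I used the small manifold, whose block measured 88 x 169 mm. One grip was enough for the whole turn, about 118° clockwise to the stop. The moment then rose to 1.85 N m, and unloading followed the same curve back, so the wing did not slip. I then backed it off 90.0°, measured by the tool's yaw (19.2° to 109.2°). The jaws read 11 mm on the 12 mm wing, set to grip at 50 N.
- **Checks:** The manifold's yaw in the pictures put the quarter-turn position at about 108.7°, so it differs by 0.5° from where I stopped. The fingers mostly hide the wing, so its final angle comes from the tool's yaw, not from a picture. The tin, carton, wrench and sleeve show no visible movement. Their picture differences were small and even at 4–5 grey levels, which I took as noise.

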